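# Find the hidden catch and open the blade case

## Robot

A 6-joint arm with a two-finger parallel gripper is mounted at the origin on the work surface. World frame = base frame: x ahead of the robot, y to its left, z up, the work surface at z = 0. Lengths are in mm, angles in degrees, forces in N, time in s.
With the tool pointing down it reaches from about 400 to 825 mm from the base axis. Payload 7 kg.
Tool frame: the origin (TCP) lies midway between the tips of the shut fingers; the grasp point (between the pads) lies 19 mm behind it; z points along the fingers, y is the direction in which the jaws open and shut (so a half turn about z gives the same grasp; the last joint's range is limited). The gripper opens to 85 mm and grips with 20 to 120 N. Pads are 22 mm wide; open, the fingers measure 114 mm over their backs; the gripper's body (76 mm by 85 mm) begins 54 mm behind the grasp point. The pads swing forward as they close: fully open they stand 13 mm farther back than shut.
Start: joints at [84.46, 20.546, 0.682, 0, -70.136, -16.507], TCP at [253.384, 625.613, 231.302] pointing down, gripper open.
Joint ranges: [-176.03, 176.03], [-82.01, 121.73], [-58.28, 71.71], [-173.87, 95.51], [-174.79, -0.11], [-173.66, 173.66]. Speed limits (degrees/s): [136.94, 136.94, 172.46, 180, 180, 180].

## Interface

Orientations are given as [roll, pitch, yaw] about the fixed x, y, z axes, in that order (R = Rz(yaw) Ry(pitch) Rx(roll)).
In Python, from workcell import robot gives the robot as it stands. Calls block until the motion is done:
- robot.move_ptp(position, orientation): joint-space move of the TCP to a pose.
- robot.movel(position, feed=150, orientation=None): straight line of the TCP; orientation=None keeps the orientation; feed is the mean speed in mm/s.
- robot.movej(angles): joint-space move.
- robot.command_gripper(opening): finger opening in mm; the grip force is fixed at half the most; returns when the fingers have stopped.
- robot.wait(seconds).
- robot.solve_ik(position, orientation): joint angles nearest the present ones, or None.
- robot.state(): the state.
- robot.read_camera(name): name is "scene" or "top" or "wrist"; returns the picture (400x640x3 uint8, blue, green, red); there is no depth.
- robot.camera_params(name): a dict with "fx", "fy", "cx", "cy" (pixels), "rvec" (rotation vector, rad) and "tvec" (3), from world to camera coordinates, as OpenCV has them. Camera axes: x right, y down, z forward; pixel columns grow to the right and rows downward; lengths in mm; the calibration is good to about 2 mm. A picture is of the moment at which its call begins: read the wrist's pose just before it. camera_params takes no time and is no camera call; for the wrist camera it gives the pose at the moment of the call.
A pose or a line that the arm cannot do raises robot.Unreachable and nothing moves.
- robot.sign_off(): hands the job in, once; it reports no verdict.
Trained networks look in the newest picture that a camera, given by its name, has taken for a name from the list of things; names that differ only in an ending like _2 or _b are one class to them, and where a whole thing is asked for, a point or a joint stands for the part that bears it (a point fixed in the world has none). Each returns a list of dicts, best first, with "conf" (0 to 1); they miss things now and then, are a little off and sometimes report something else, mostly with a low value. They report only what shows in the picture. A call takes as long as a camera call.
- robot.regions_of(name, camera): "mask" (400x640 bool, what is visible of it) and "at" ([column, row] in pixels, amid what is visible of it).
The state is a dict: "time_s": time; "joint_positions": joint angles; "joint_velocities": joint speeds; "joint_efforts": joint torques, N m; "tool_pos": TCP position; "ee_rot": TCP orientation; "ft_force": force on the tool from outside, world axes, zero at the start; "moment": the same for the moment, N m; "width": finger opening in mm.
Only numpy, scipy, OpenCV 4.12 (cv2) and the standard library are available. Lean on these libraries where they do the work, as an engineer would, in place of code of your own. Each camera call takes 0.05 s, during which the arm holds its last target.

## Task

The food processor's blade case is shut by a child-proof catch: a flush button hidden somewhere along the plain strip in the ledge on its near side. Feel along the strip with the fingertips until you find the button, then press it in so that the lid springs up by itself, and let go of the button. Leave everything else where it stands, above all the two cups on the ledge, and pick nothing up.

Things in the scene. Friction and masses are not known exactly. Their poses are not given: they have to be found in the camera images.
- case: grey plastic blade case, 280 mm deep (x), 380 wide (y), 100 high, fixed, near side (own -x) towards the robot. Origin: centre of its underside, z up. Top: a level fixed ledge along the near side, 88 mm deep (own x -140 to -52 mm), 100 mm above the worktop; behind it a clear lid, shut flush with the ledge, hinged along the far edge, held by the catch
- strip_mid (a point): middle of the strip let into the ledge, on the strip's surface, 99.4 mm above the worktop; axes as the case's. The visible strip is 168 mm long (y), 54 wide (x), grey like the ledge and 0.6 mm below it, rigid and plain but for the button, whose centre lies on the strip's middle line (x = 0 here), anywhere from y = -50 to +50 mm: new each time, given by no reading, to be felt (or seen)
- catch (a joint): travel of the button straight down, m: 0 out, 0.006 fully in. The button is a grey plate 56 mm long (y) by 40 wide (x), dark 2 mm gap all round, its face 3 mm below the strip's surface. Its spring takes about 1.5 N to start and 5 to 6 N fully in, and brings it back out; a touch under 2.5 N does not free the lid. The lid is let go at about 0.0045
- lid (a joint): opening of the lid, rad: about 0 shut, 0.30 sprung up. Once let go, its own spring raises its near edge about 55 mm in about half a second and keeps it there; hold the button in for 0.5 s so that the lid clears the bolt
- ramekin: mint-green open cup, 60 mm across, 36 high, loose on one end of the ledge, about 137 mm from the strip's middle; origin: centre of its underside. Leave alone
- measure: small steel measuring cup, 54 mm across, 28 high, with a flat 50 mm handle at its rim, loose on the other end of the ledge, about 137 mm from the strip's middle; origin: centre of its underside. Leave alone
- bowl: white mixing bowl, 210 mm across, 85 high, loose; origin: centre of its underside. Leave alone
- dish: navy-blue small bowl, 124 mm across, 45 high, loose; origin: centre of its underside. Leave alone
- jar: amber glass jar with a steel cap, 64 mm across, 100 high, loose; origin: centre of its underside. Leave alone
- spatula: white spatula lying flat, loose, about 280 mm long; origin: on its underside near mid length. Leave alone
- knife: steel table knife lying flat, 240 mm long, loose, to the right of the case; origin: its underside near mid length. Leave alone

How it is judged (in metres and radians):
On the way, in this order (a step that is already met when the one before it is completed fails the run):
1. the fingertips touch the case, feeling for the button, before it is pressed (contact force between the fingers and case above 0.3 N and value of joint catch below 0.003 m), for 0.02 s.
2. the fingertips press the button in (value of joint catch above 0.0035 m and contact force between the fingers and case above 1 N).
3. the lid springs up (value of joint lid above 0.2 rad), for 0.1 s.
At the end, for the whole second after the job is handed in: the lid stands sprung up (over 0.27 of its 0.30 rad) and at rest, the button is back out (under 1 mm), and the seven loose things are within 20 mm of where they stood (value of joint lid above 0.27 rad and velocity of joint lid below 0.05 rad/s and value of joint catch below 0.001 m and distance of each of ramekin, measure, bowl, dish, jar, spatula, knife from where it was at the start of the episode below 0.02 m); the robot touches nothing.
It fails at once if a loose bystander is pushed or carried more than 20 mm, or lifted (distance of any of ramekin, measure, bowl, dish, jar, spatula, knife from where it was at the start of the episode above 0.02 m).
It also fails if it takes over 48 s, if anything falls off the work surface, if the arm or the gripper's body presses on something with over 40 N, if the wrist force passes 120 N, or if a joint passes its speed limit or range.

## Working session

There is one attempt and no reset: what is moved stays moved. The work goes in short steps, each a Python script; the robot and the scene stay as the last script left them, time stands still between calls to the robot, and variables do not carry over. Pictures are saved under pics/ and viewed, and the job is handed in when it is done.

```bash
mkdir -p pics; ls; python3 - <<'E'
from workcell import robot
import cv2
for n in ("scene","top","wrist"):
    im=robot.read_camera(n); cv2.imwrite(f"pics/{n}0.png",im)
    p=robot.camera_params(n); print(n,{k:p[k] for k in p})
    for t in ("case","ramekin","measure"):
        try:
            r=robot.regions_of(t,n); print(t,[(round(a["conf"],2),a["at"],int(a["mask"].sum())) for a in r])
        except Exception as e: print(t,e)
s=robot.state();print(s["time_s"],s["tool_pos"],s["ee_rot"],s["ft_force"])
E
```

```text
pics
scene {'fx': 365.8091678648053, 'fy': 365.8091678648053, 'cx': 320.31363364656977, 'cy': 203.294686157017, 'rvec': array([ 1.61475189,  1.64844537, -0.84636124]), 'tvec': array([  -6.96756166, -221.13953896, 1612.53999506])}
case [(0.93, [292.5, 237.7], 11341)]
ramekin [(0.86, [347.5, 198.1], 266)]
measure [(0.69, [294.9, 226.7], 5721), (0.59, [251.2, 193.0], 208), (0.27, [166.3, 186.5], 696)]
top {'fx': 427.47122747476845, 'fy': 427.47122747476845, 'cx': 319.8732670920868, 'cy': 195.58641644120485, 'rvec': array([ 2.17238612, -2.14143082,  0.18349356]), 'tvec': array([ -20.68656298,  539.27933983, 1475.83665336])}
case [(0.79, [335.0, 171.5], 8650)]
ramekin [(0.5, [294.3, 195.9], 240)]
measure [(0.56, [380.7, 194.8], 227)]
wrist {'fx': 314.79314333784, 'fy': 314.79314333784, 'cx': 317.2803689125395, 'cy': 196.6308083834692, 'rvec': array([-1.64136437,  2.43694715,  0.39211301]), 'tvec': array([674.42086163, -41.64896274, 379.80733447])}
case []
ramekin []
measure []
0.6 [253.34536322 625.59754229 231.29222281] [ 1.79997549e+02  1.44933503e-03 -2.20452493e+01] [-0.42196313  0.90561266 -0.23591625]
```

View pics/scene0.png

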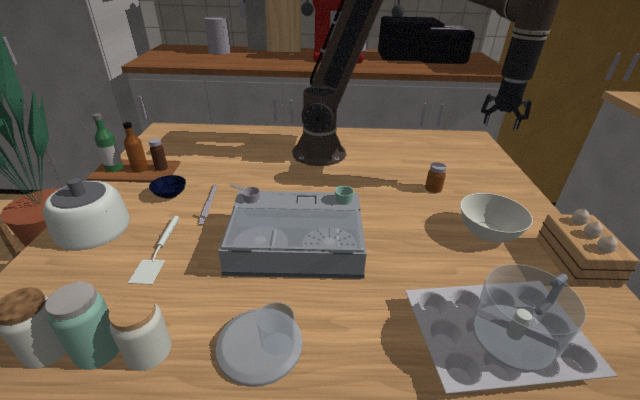

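View pics/top0.png

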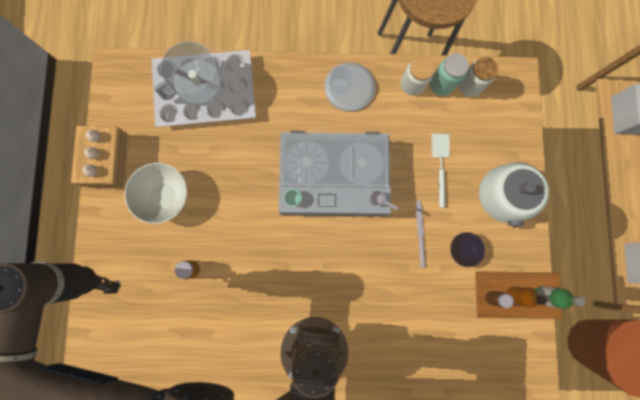

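```bash
python3 - <<'E'
import cv2
im=cv2.imread("pics/top0.png"); c=im[110:250,260:420]; cv2.imwrite("pics/topc.png",cv2.resize(c,None,fx=5,fy=4.2857,interpolation=cv2.INTER_CUBIC))
im=cv2.imread("pics/scene0.png"); c=im[165:305,210:370]; cv2.imwrite("pics/scenec.png",cv2.resize(c,None,fx=5,fy=4.2857,interpolation=cv2.INTER_CUBIC))
E
```

```text
(no output)
```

View pics/topc.png

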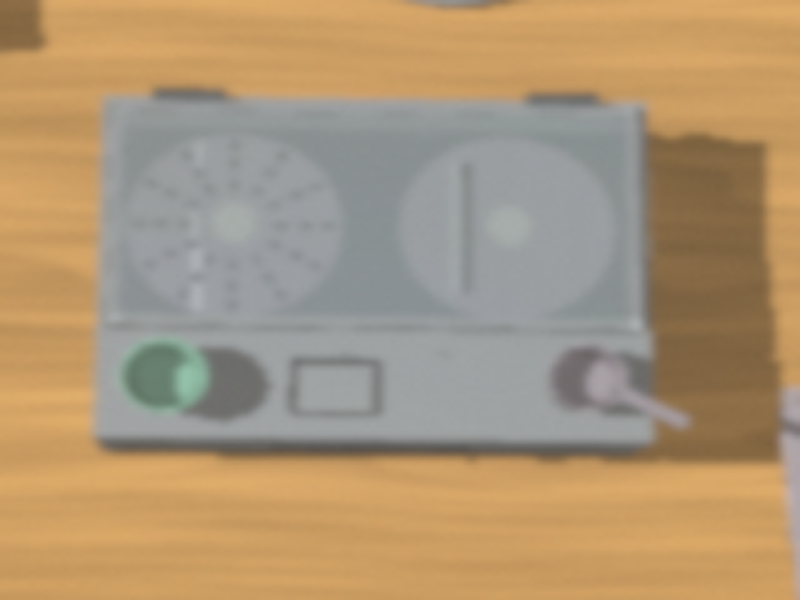

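View pics/scenec.png

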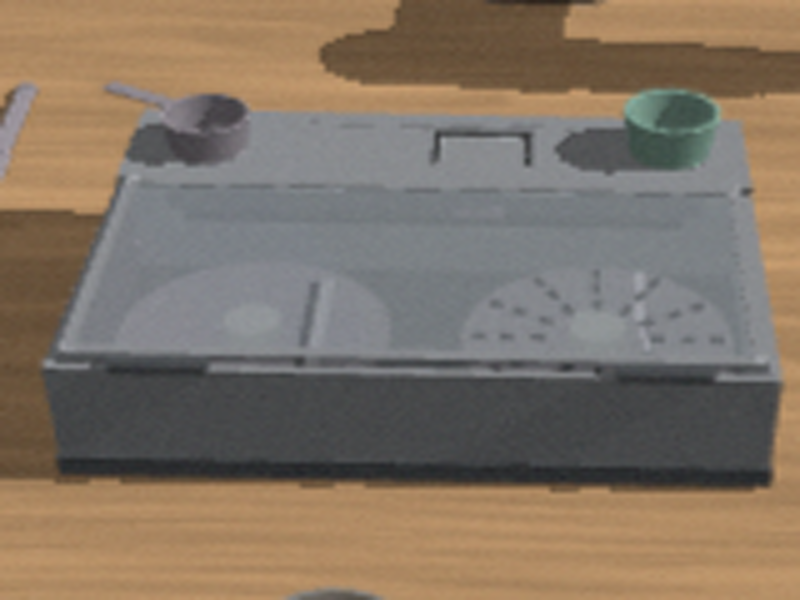

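The overhead crop shows the button's outline at about full-frame pixel (327, 200). It lies on the ramekin side of the strip. I'll measure it and compare it with the case geometry.

```bash
cat > h.py <<'E'
import numpy as np, cv2
from workcell import robot
def ray(cam,uv,z,p=None):
    p=p or robot.camera_params(cam); R=cv2.Rodrigues(np.array(p["rvec"]))[0]; t=np.array(p["tvec"])
    d=R.T@np.array([(uv[0]-p["cx"])/p["fx"],(uv[1]-p["cy"])/p["fy"],1]); c=-R.T@t
    return c+d*(z-c[2])/d[2]
E
python3 - <<'E'
from h import *
T=lambda x,y:(260+(x+.5)/5-.5,110+(y+.5)/4.2857-.5)
S=lambda x,y:(210+(x+.5)/5-.5,165+(y+.5)/4.2857-.5)
np.set_printoptions(precision=1,suppress=True)
for n,p,z in [("nearL",(97,438),100),("nearR",(653,440),100),("farL",(105,98),100),("farR",(645,104),100),("lidL",(105,325),100),("lidR",(650,330),100),
 ("btn",(336,387),98),("bTL",(291,360),98),("bTR",(380,360),98),("bBL",(291,413),98),("bBR",(380,413),98),("ram",(165,375),136)]: print(n,ray("top",T(*p),z))
for n,p,z in [("nearR",(147,114),100),("nearL",(738,123),100),("bL",(437,148),98),("bR",(530,148),98),("btop",(483,131),98),("lidR",(125,180),100),("lidL",(752,192),100)]: print("s",n,ray("scene",S(*p),z))
p=robot.camera_params("wrist");R=cv2.Rodrigues(p["rvec"])[0];print("cam pos",-R.T@p["tvec"])
c=np.array([0,0,0])
for yaw in (-22,0,90,180,-180,-90):
  print(yaw,robot.solve_ik([550,0,150],[180,0,yaw]))
E
```

```text
nearL [473.1 125.7 100. ]
nearR [ 477.2 -251.2  100. ]
farL [749.6 127.5 100. ]
farR [ 752.2 -248.7  100. ]
lidL [563.4 122.7 100. ]
lidR [ 565.6 -250.1  100. ]
btn [516.4 -35.3  98. ]
bTL [537.6  -4.4  98. ]
bTR [538.6 -65.2  98. ]
bBL [495.2  -5.   98. ]
bBR [496.1 -65.5  98. ]
ram [518.8  79.5 136. ]
s nearR [ 480.2 -248.5  100. ]
s nearL [476.3 126.4 100. ]
s bL [514.7 -62.7  98. ]
s bR [512.2  -5.2  98. ]
s btop [491.  -35.2  98. ]
s lidR [ 565.3 -245.2  100. ]
s lidL [564.8 128.2 100. ]
cam pos [327.2 595.  374. ]
-22 [ 20.4  12.8 -21.7   0.  -55.6  47.6]
0 [ 20.4  12.8 -21.7   0.  -55.6  69.6]
90 [ 20.4  12.8 -21.7   0.  -55.6 159.6]
180 [  20.4   12.8  -21.7   -0.   -55.6 -110.4]
-180 [  20.4   12.8  -21.7   -0.   -55.6 -110.4]
-90 [ 20.4  12.8 -21.7   0.  -55.6 -20.4]
```

The two cameras agree that the button centre is near (515, -35), with the case at about +0.6° yaw. The measured case is 377 by 276 mm, against the specified 380 by 280. Next I'll shut the gripper, move above the strip and feel it just beside the button first.

```bash
python3 - <<'E'
from h import *
O=[180,0,-179.4]
robot.command_gripper(0)
s=robot.state();print(s["time_s"],s["width"],s["tool_pos"])
robot.move_ptp([513,-100,210],O)
s=robot.state();print(s["time_s"],s["tool_pos"])
cv2.imwrite("pics/w1.png",robot.read_camera("wrist"))
robot.movel([513,-100,112],feed=120)
robot.wait(0.3)
s=robot.state();f0=np.array(s["ft_force"]);print(s["time_s"],s["tool_pos"],f0)
z=108
while z>95:
    robot.movel([513,-100,z],feed=20)
    s=robot.state();f=np.array(s["ft_force"])-f0
    print(round(s["time_s"],2),z,round(s["tool_pos"][2],2),f.round(2))
    if f[2]>1.2: break
    z-=1 if z>102 else 0.5
robot.movel([513,-100,112],feed=60)
print(robot.state()["time_s"])
E
```

```text
1.3667 -0.32159514656107135 [253.37950336 625.62706182 231.29427419]
4.0833 [513.27111085 -99.45976543 209.97932296]
5.4 [513.26741614 -99.94538648 112.49329294] [0.85168931 0.25444798 0.38932004]
5.75 108 107.76 [-0.88 -0.07 -0.14]
6.0 107 106.93 [-1.57  0.15 -0.42]
6.25 106 105.93 [-1.02  0.03 -0.56]
6.5 105 104.93 [-0.6  -0.7  -0.39]
6.75 104 103.93 [-0.3  -0.31 -0.04]
7.0 103 102.93 [-1.21 -0.57 -1.28]
7.25 102 101.94 [-0.68 -0.07 -0.42]
7.5 101.5 101.49 [-0.98 -0.27  0.25]
7.75 101.0 100.97 [-0.59  0.09 -1.34]
8.0 100.5 100.45 [-1.12  0.14  0.22]
8.25 100.0 99.98 [-1.06  0.23 -0.68]
8.5 99.5 99.54 [-0.19 -0.29  0.48]
8.75 99.0 99.51 [-3.04  1.12  4.93]
9.1167
```

View pics/w1.png

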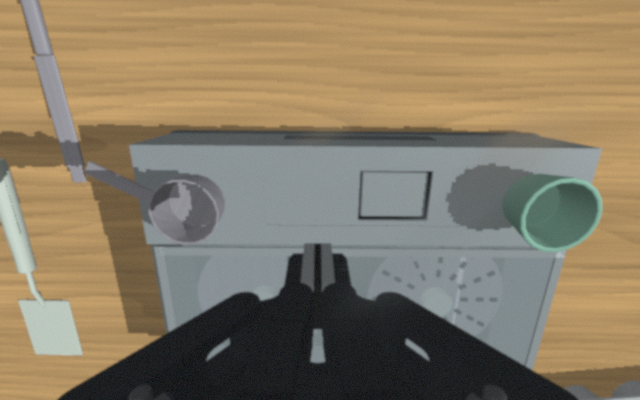

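The wrist view shows the button outline centred at about (395, 195). The touch found rigid strip at z = 99.5, matching the given 99.4. I'll check the button position against the wrist view, then press.

```bash
python3 - <<'E'
from h import *
s=robot.state();p=robot.camera_params("wrist");R=cv2.Rodrigues(np.array(p["rvec"]))[0]
c=-R.T@np.array(p["tvec"])+np.array([513.27,-99.46,209.98])-np.array(s["tool_pos"])
p=dict(p);p["tvec"]=-R@c
for q in [(360,170.5),(432,172),(360,217.5),(430,219.5)]: print(ray("wrist",q,98,p).round(1))
b=np.mean([ray("wrist",q,98,p) for q in [(360,170.5),(432,172),(360,217.5),(430,219.5)]],0);print("wrist btn",b)
assert abs(b[0]-514)<8 and abs(b[1]+35)<8
X,Y=513,-35
robot.movel([X,Y,112],feed=80); robot.wait(0.3)
f0=np.mean([ (robot.wait(0.03),robot.state()["ft_force"])[1] for _ in range(5)],0)
for z in [104,100,99,98.5,98,97.5,97,96.5,96,95.5,95,94,93,92,91,90.5,90.1]:
    robot.movel([X,Y,z],feed=20)
    s=robot.state();f=np.array(s["ft_force"])-f0
    print(round(s["time_s"],2),z,round(s["tool_pos"][2],2),f.round(2))
    if z>97.2 and f[2]>3.5 or f[2]>25: print("stop");break
robot.wait(0.8)
cv2.imwrite("pics/sc2.png",robot.read_camera("scene")[150:310,190:400])
print(robot.state()["time_s"])
E
python3 -c "
import cv2;cv2.imwrite('pics/sc2b.png',cv2.resize(cv2.imread('pics/sc2.png'),None,fx=3.5,fy=3.5))"
```

```text
[493.  -64.5  98. ]
[493.7  -4.7  98. ]
[534.9 -62.3  98. ]
[536.2  -1.1  98. ]
wrist btn [514.45843609 -33.15730874  98.        ]
11.1 104 103.89 [-0.29 -0.23 -0.78]
11.45 100 99.88 [-0.05 -0.56 -0.28]
11.7 99 98.98 [-0.22 -0.32  0.92]
11.95 98.5 98.51 [ 0.19  0.24 -0.11]
12.2 98 97.97 [-0.01  0.16 -0.11]
12.45 97.5 97.44 [0.47 0.5  0.47]
12.7 97 96.95 [-0.6   0.33  0.23]
12.95 96.5 96.54 [-0.08 -0.78 -0.02]
13.2 96 96.09 [-0.77  0.41  2.26]
13.45 95.5 95.56 [-1.27 -0.01  1.83]
13.7 95 95.02 [-0.93  0.11  2.63]
13.95 94 93.97 [-0.77 -1.16  2.94]
14.2 93 93.0 [-1.15 -0.35  3.24]
14.45 92 91.9 [0.54 0.34 1.6 ]
14.7 91 91.06 [-0.48 -0.92  4.37]
14.95 90.5 90.59 [-1.36 -0.07  4.22]
15.2 90.1 90.46 [-2.26  0.73  8.09]
16.05
```

View pics/sc2b.png

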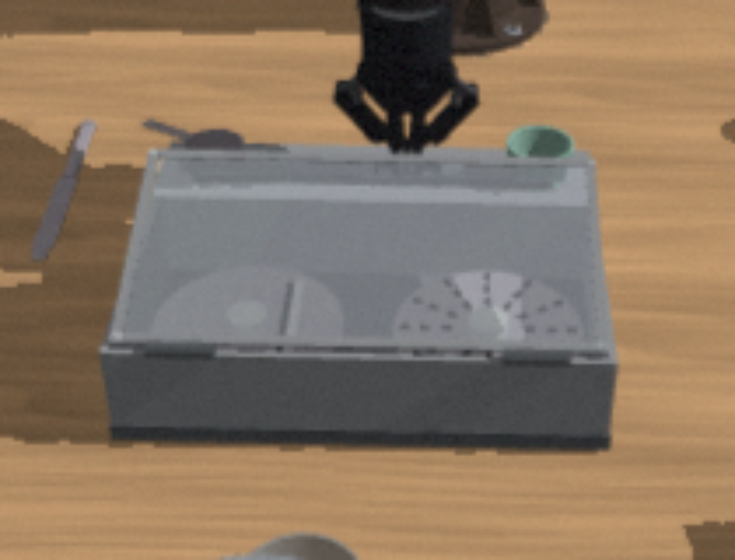

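The lid is up: its near edge now sits in front of the ledge, at crop rows 150–160. I'll let go, back straight up and check.

```bash
python3 - <<'E'
from h import *
robot.movel([513,-35,104],feed=40)
robot.movel([500,-35,260],feed=120)
robot.wait(1.0)
s=robot.state();print(s["time_s"],s["tool_pos"],s["ft_force"])
a=cv2.resize(robot.read_camera("scene")[150:290,190:400],None,fx=3.6,fy=3.6)
cv2.imwrite("pics/sc3.png",a)
w=robot.read_camera("wrist");cv2.imwrite("pics/w3.png",w)
cv2.imwrite("pics/t3.png",robot.read_camera("top"))
E
```

```text
19.0083 [500.01507441 -34.97552059 260.01398405] [ 0.31388371 -0.55193562 -0.1077161 ]
```

View pics/sc3.png

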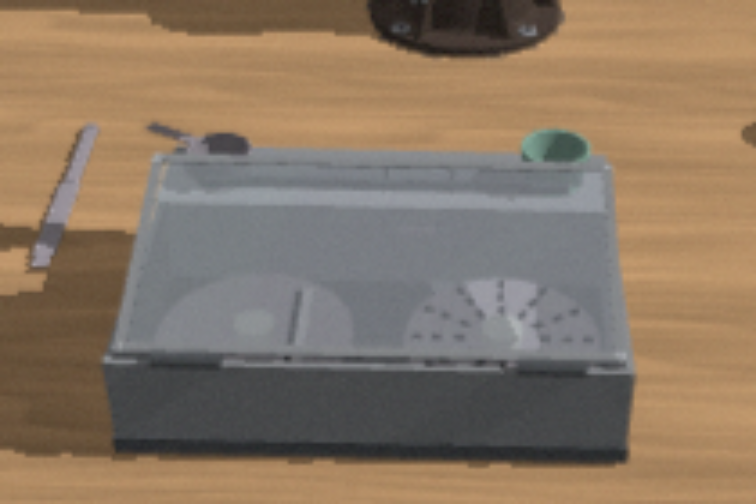

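View pics/w3.png

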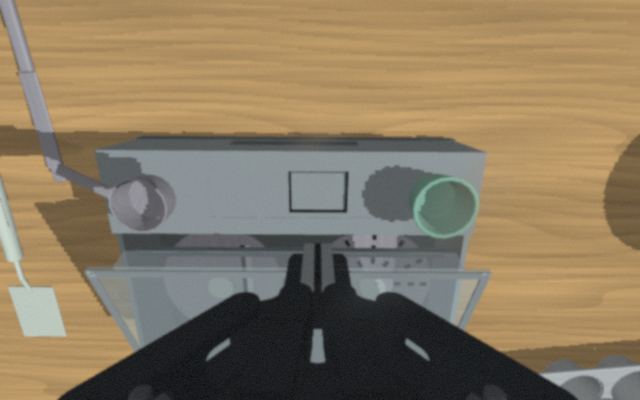

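View pics/t3.png

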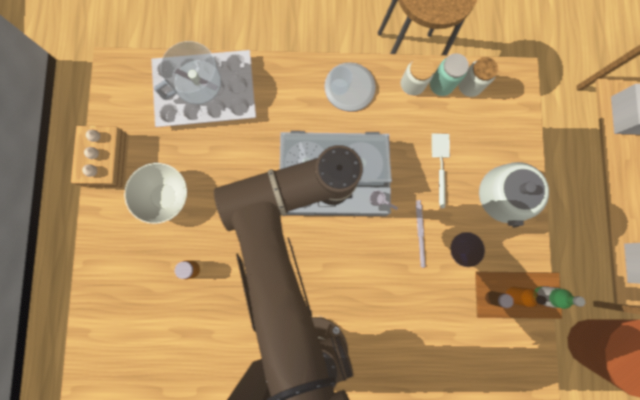

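```bash
python3 - <<'E'
from h import *
# predicted lid near corners by opening
for cam in ("wrist","scene"):
  p=robot.camera_params(cam);K=np.array([[p["fx"],0,p["cx"]],[0,p["fy"],p["cy"]],[0,0,1.]])
  for a in (0,.2,.25,.3):
    P=np.array([[757-192*np.cos(a),y,100+192*np.sin(a)] for y in (127,-251)])
    print(cam,a,cv2.projectPoints(P,p["rvec"],p["tvec"],K,None)[0].reshape(-1,2).round(1).tolist())
print("scene seen", 190+155/3.6,150+155/3.6,190+610/3.6,150+165/3.6)
E
```

```text
wrist 0 [[469.7, 239.6], [112.6, 236.4]]
wrist 0.2 [[487.5, 261.0], [88.5, 257.6]]
wrist 0.25 [[492.3, 268.2], [81.9, 264.7]]
wrist 0.3 [[497.2, 276.2], [75.3, 272.6]]
scene 0 [[359.6, 209.5], [232.7, 206.5]]
scene 0.2 [[360.8, 199.5], [230.9, 196.5]]
scene 0.25 [[361.1, 197.3], [230.4, 194.2]]
scene 0.3 [[361.5, 195.1], [229.8, 192.0]]
scene seen 233.05555555555554 193.05555555555554 359.44444444444446 195.83333333333334
```

Both views fit an opening of about 0.28–0.30 rad. The button looks unchanged, and the loose things are where they were. I'll hand it in.

```bash
python3 - <<'E'
from workcell import robot
print(robot.sign_off()); print(robot.state()["time_s"])
E
```

```text
the job is handed in; nothing more can be done
None
the job is handed in; nothing more can be done
```

The lid sprang up and I handed the job in at about 19 s of the 48 s allowed; no verdict was reported.

**What I did:**
- **Finding the button:** the cameras showed its outline at about (514, -35) mm, roughly 27 mm to the ramekin side of the strip's middle. The three camera views agreed to about 2 mm. I did not feel along the whole strip.
- **Feeling:** I touched the strip once, beside the button, with the shut fingertips and found it rigid at z = 99.5 mm (99.4 given), with about 5 N.
- **Pressing:** contact came at about 96.4 mm. The button went in to about 90.5 mm with about 8 N at the stop, and I held it 0.8 s. I then backed straight up to 260 mm.

**Last checks:**
- **Lid:** the scene and wrist views fit an opening of about 0.28–0.30 rad. That is close to the 0.27 limit, and it was read from pixels by eye.
- **Button:** it looks back out in the wrist picture. I could not measure its travel directly.
- **Loose things:** the cups, bowl, dish, jar, spatula and knife show no visible shift. I judged this by eye and did not measure it.
- **Robot:** it was clear of everything, and the force readings were within noise.

No check failed or disagreed.

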